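# Take the pile of lids apart and close the four storage jars

### The arm

A 7-joint arm with a two-finger parallel gripper is mounted at the origin on a cart in front of the work surface, level with it; the furniture and walls round the work are solid. World frame = base frame: x ahead of the robot, y to its left, z up, the work surface at z = 0. Lengths are in m, angles in rad, forces in N, time in s.
With the tool pointing down it reaches from about 0.4 to 0.85 m from the base axis. Payload 6.9 kg.
Tool frame: the origin (TCP) lies midway between the tips of the shut fingers; the grasp point (between the pads) lies behind it (ctrl.pinch_z is the z of the grasp point in the tool frame, in m); z points along the fingers, y is the line along which they close (so a half turn about z gives the same grasp; the last joint's range is limited). The gripper opens to 85 mm and grips with 20 to 120 N. Pads are 22 mm wide; open, the fingers measure 114 mm over their backs; the gripper's body (76 mm by 85 mm) begins 54 mm behind the grasp point. The pads swing forward as they close: fully open they stand 13 mm farther back than shut.
Start: joints at [1.252, 0.507, -0.238, 1.5, 0.126, 1.149, -0.155], TCP at [0.258, -0.569, 0.231] pointing down, gripper open.
Joint ranges: [-3.08, 3.08], [-0.24, 2.05], [-1.43, 1.35], [0, 2.5], [-1.52, 4.66], [0.17, 1.96], [-2.89, 2.89]. Speed limits (rad/s): [2.39, 2.39, 3.14, 3.14, 3.14, 3.14, 3.14].

### API

Orientations are given as a unit quaternion [w, x, y, z].
In Python, from station import ctrl, get_state, vision, ticket, models gives the robot as it stands. Calls block until the motion is done:
- ctrl.movep(position, orientation): joint-space move of the TCP to a pose.
- ctrl.movel(position, frame=None, max_speed=0.15): straight line of the TCP; frame=None keeps the orientation; max_speed is the mean speed in m/s.
- ctrl.set_joints(angles): joint-space move.
- ctrl.ungrasp() and ctrl.close_gripper(force=None): open the fingers fully, or close them until they stop; force is the grip in N (None keeps the last).
- ctrl.pause(seconds).
- ctrl.ik(position, orientation): joint angles nearest the present ones, or None.
- get_state(): the state.
- vision.grab_frame(name): name is "scene" or "top" or "wrist"; returns (picture, depth): 400x640x3 uint8, blue, green, red; 400x640 float32, m along the optical axis (not along the pixel's ray), 0 where there is no reading.
- vision.camera_info(name): a dict with "mtx" (3x3 intrinsics, pixels), "R" (3x3) and "t" (3): a world point X has camera coordinates R X + t; the wrist camera has in their place "hand_eye" (4x4, takes a point from camera to tool coordinates, whose origin is the TCP and whose axes are the flange's). Camera axes: x right, y down, z forward; pixel columns grow to the right and rows downward; lengths in m; the calibration is good to about 2 mm. The wrist camera is an equidistant fisheye: a pixel r from the principal point sees the ray r / f radians off the axis. A picture is of the moment at which its call begins: read the wrist's pose just before it. camera_info takes no time and is no camera call.
A pose or a line that the arm cannot do raises ctrl.Unreachable and nothing moves.
- ticket.close_job(): hands the job in; it is judged then, once.
Trained networks look in the newest picture that a camera, given by its name, has taken for a name from the list of things; names that differ only in an ending like _2 or _b are one class to them, and where a whole thing is asked for, a point or a joint stands for the part that bears it (a point fixed in the world has none). Each returns a list of dicts, best first, with "p" (0 to 1); they miss things now and then, are a little off and sometimes report something else, mostly with a low value. They report only what shows in the picture. A call takes as long as a camera call. They do not tell look-alikes from the thing itself.
- models.recognise(camera, target): "point" ([column, row] in pixels, amid what is visible of it).
- models.masks_of(camera, target): "mask" (400x640 bool, what is visible of it) and "point" ([column, row] in pixels, amid what is visible of it).
The state is a dict: "time": time; "qpos": joint angles; "qd": joint speeds; "tau": joint torques, N m; "tcp_pos": TCP position; "eef_rot": TCP orientation; "contact_force": force on the tool from outside, world axes, zero at the start; "wrist_torque": the same for the moment, N m; "width": finger opening in m; "gripper_force": force on a finger pad.
Only numpy, scipy, OpenCV 4.12 (cv2) and the standard library are available. Lean on these libraries where they do the work, as an engineer would, in place of code of your own. Each camera call takes 0.05 s, during which the arm holds its last target. There are 200 camera calls.

### The job

The four storage jars have been washed and dried, and their wooden lids stand in a pile. Take the pile apart and close every jar with its own lid, the one that fits its mouth, fully home so that the disc lies level on the rim. Leave the jars standing upright where they are, and do not disturb the salt shaker or the garlic.

Things in the scene. Friction and masses are not known exactly. Their poses are not given: they have to be found in the camera images.
- lid_a: The smallest of four round wooden lids: disc 50 mm across, 8 thick; upright round-topped knob on top, 16 across, 20 tall; hollow tapered plug below, 21 deep, 28 across at its foot, 38 at the disc. Origin: axis, underside of the disc; z up; yaw is free. Starts piled on the second smallest lid: plug over its knob, foot on its disc (29 mm higher). About 51 g.
- lid_b: The second smallest of four round wooden lids: disc 64 mm across, 8 thick; upright round-topped knob on top, 16 across, 20 tall; hollow tapered plug below, 21 deep, 42 across at its foot, 52 at the disc. Origin: axis, underside of the disc; z up; yaw is free. Starts piled on the second largest lid: plug over its knob, foot on its disc (29 mm higher). About 58 g.
- lid_c: The second largest of four round wooden lids: disc 78 mm across, 8 thick; upright round-topped knob on top, 16 across, 20 tall; hollow tapered plug below, 21 deep, 56 across at its foot, 66 at the disc. Origin: axis, underside of the disc; z up; yaw is free. Starts piled on the largest lid: plug over its knob, foot on its disc (29 mm higher). About 65 g.
- lid_d: The largest of four round wooden lids: disc 92 mm across, 8 thick; upright round-topped knob on top, 16 across, 20 tall; hollow tapered plug below, 21 deep, 70 across at its foot, 80 at the disc. Origin: axis, underside of the disc; z up; yaw is free. Starts as the bottom of the pile, its plug on the worktop. About 72 g.
- jar_a: The smallest of four round, straight, open, empty white stoneware jars on the worktop: 52 mm across, 62 tall, mouth 42 across. It belongs to the smallest lid, whose disc rests on its rim (lid origin 62 mm above jar origin). Origin: centre of the underside; z up; yaw is free. Loose, about 220 g.
- jar_b: The second smallest of four round, straight, open, empty white stoneware jars on the worktop: 66 mm across, 72 tall, mouth 56 across. It belongs to the second smallest lid, whose disc rests on its rim (lid origin 72 mm above jar origin). Origin: centre of the underside; z up; yaw is free. Loose, about 320 g.
- jar_c: The second largest of four round, straight, open, empty white stoneware jars on the worktop: 80 mm across, 82 tall, mouth 70 across. It belongs to the second largest lid, whose disc rests on its rim (lid origin 82 mm above jar origin). Origin: centre of the underside; z up; yaw is free. Loose, about 450 g.
- jar_d: The largest of four round, straight, open, empty white stoneware jars on the worktop: 94 mm across, 92 tall, mouth 84 across. It belongs to the largest lid, whose disc rests on its rim (lid origin 92 mm above jar origin). Origin: centre of the underside; z up; yaw is free. Loose, about 600 g.
- shaker: Bystander: a small glass salt shaker with a grey cap, 44 mm across, 90 mm tall, standing to the right of the jars. Origin: centre of its underside, z up. Not part of the job.
- garlic: Bystander: a whole garlic bulb, 53 mm across and 53 mm tall, lying beyond the jars. Origin: centre of its underside, z up. Not part of the job.
Mind the look-alikes: they are no part of the job. Leave any green look-alike of the lid_b alone.

How it is judged:
By the outcome, as a careful person would: the job done as asked, in the order asked, and still so for the second after the job is handed in, with the robot touching nothing.
It also fails if it takes over 99 s, if anything falls off the work surface, if the arm or the gripper's body presses on something with over 40 N, if the wrist force passes 120 N, or if a joint passes its speed limit or range.

## Working session

There is one attempt and no reset: what is moved stays moved. The work goes in short steps, each a Python script; the robot and the scene stay as the last script left them, time stands still between calls to the robot, and variables do not carry over. Pictures are saved under pics/ and viewed, at most 14 in all, crops included, and the job is handed in when it is done.

```bash
ls; mkdir -p pics; python3 - <<'E'
from station import ctrl,get_state,vision
import cv2
s=get_state();print(s['time'],s['tcp_pos'],s['eef_rot'],s['width'],ctrl.pinch_z)
for n in ("top","scene"):
    p,d=vision.grab_frame(n);cv2.imwrite(f"pics/{n}0.png",p)
    i=vision.camera_info(n);print(n,i)
print(vision.camera_info("wrist"))
E
```

```text
pics
0.0 [ 0.25732184 -0.56901982  0.23044575] [-8.59140729e-04  9.77522152e-01  2.10830886e-01 -2.05572839e-04] 0.08576715341742164 -0.0187
top {'mtx': array([[389.91994528,   0.        , 320.10437992],
       [  0.        , 389.91994528, 206.20379533],
       [  0.        ,   0.        ,   1.        ]]), 'R': array([[ 0.02285375, -0.99924435, -0.03143931],
       [-0.99346399, -0.01918123, -0.11252278],
       [ 0.11183471,  0.03380539, -0.99315165]]), 't': array([-0.29181556,  0.47651796,  0.89728062])}
scene {'mtx': array([[418.07077749,   0.        , 315.70090221],
       [  0.        , 418.07077749, 201.8090638 ],
       [  0.        ,   0.        ,   1.        ]]), 'R': array([[ 0.56038344, -0.82787551,  0.02434237],
       [-0.43663961, -0.32027776, -0.84069495],
       [ 0.70378708,  0.46048269, -0.54096159]]), 't': array([-0.51436923,  0.18038185,  0.88240625])}
{'mtx': array([[309.70691629,   0.        , 322.18508047],
       [  0.        , 309.70691629, 199.37505179],
       [  0.        ,   0.        ,   1.        ]]), 'hand_eye': array([[-1.51788646e-05, -9.61218950e-01, -2.75786384e-01,
         7.04129892e-02],
       [ 9.99999670e-01,  2.09553114e-04, -7.85409637e-04,
         8.39408791e-04],
       [ 8.12742523e-04, -2.75786305e-01,  9.61218629e-01,
        -1.42462117e-01],
       [ 0.00000000e+00,  0.00000000e+00,  0.00000000e+00,
         1.00000000e+00]])}
```

View pics/top0.png

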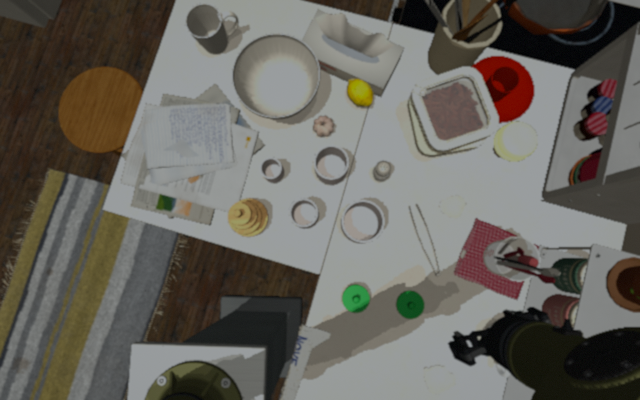

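View pics/scene0.png

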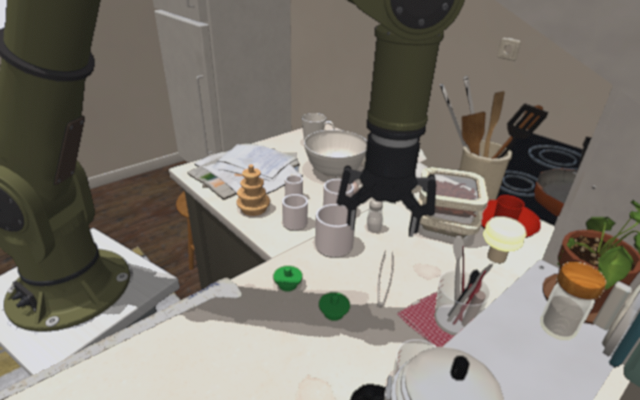

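Top view: the wooden pile is at (248,217). The jars are at (272,170), (305,212), (332,165) and (361,221), the shaker at (383,170) and the garlic at (323,125). The green look-alike lids at (356,297) and (409,304) could be mistaken for the target, so I leave them alone and choose the wooden pile. Next I measure from top depth and make one close crop.

```bash
cat > h.py <<'E'
import numpy as np,cv2
from scipy.optimize import least_squares
from station import ctrl,get_state,vision,models,ticket
def cloud(n="top"):
    p,d=vision.grab_frame(n);i=vision.camera_info(n);K=i['mtx']
    v,u=np.mgrid[:400,:640]
    c=np.stack([(u-K[0,2])/K[0,0]*d,(v-K[1,2])/K[1,1]*d,d],-1)
    X=(c-i['t'])@i['R']; X[d<=0]=np.nan
    return p,X
def circ(P,r):  # centre of points that fill a ring/disc: bounding fit by mean extents
    f=lambda c:np.hypot(P[:,0]-c[0],P[:,1]-c[1])-r
    return least_squares(f,P.mean(0),loss='soft_l1',f_scale=.002)
E
python3 - <<'E'
from h import *
p,X=cloud()
J={'a':((272,170),.062,.0235),'b':((305,212),.072,.0305),'c':((332,165),.082,.0375),'d':((361,221),.092,.0445)}
def reg(px,r): 
    u,v=px;return X[v-r:v+r+1,u-r:u+r+1].reshape(-1,3)
for k,(px,h,r) in J.items():
    P=reg(px,26);q=P[abs(P[:,2]-h)<.006]
    q=q[np.hypot(*(q-np.median(q,0))[:,:2].T)<.07]
    s=circ(q[:,:2],r);print(k,len(q),s.x,np.abs(s.fun).mean(),np.median(q[:,2]),np.median(P[:,2]))
P=reg((248,217),26)
for z0,z1,r in((.125,.15,0),(.105,.122,.025),(.08,.092,.032),(.05,.063,.039),(.02,.034,.046)):
    q=P[(P[:,2]>z0)&(P[:,2]<z1)]
    print(z0,len(q),q.min(0),q.max(0),((q.min(0)+q.max(0))/2)[:2],np.median(q,0))
print("worktop z",np.nanmedian(reg((300,250),4),0))
for n,px in (('shaker',(383,170)),('garlic',(323,125))):
    P=reg(px,10);q=P[P[:,2]>.02];print(n,np.median(q,0),q[:,2].max())
cv2.imwrite('pics/crop.png',cv2.resize(p[100:260,200:420],None,fx=3.5,fy=3.5,interpolation=cv2.INTER_CUBIC))
E
```

```text
a 147 [ 0.56432063 -0.16744161] 0.001311102653481531 0.060654334650678314 nan
b 202 [ 0.46232773 -0.24664559] 0.0013022115521471353 0.0708075361225432 nan
c 248 [ 0.57553082 -0.3059384 ] 0.0013302397174735129 0.08103328145724392 nan
d 306 [ 0.44447072 -0.37725732] 0.0012936541579047804 0.09094153898851602 nan
0.125 48 [ 0.4445192  -0.12072846  0.1278208 ] [ 0.45893701 -0.10617377  0.13628813] [ 0.4517281  -0.11345111] [ 0.45233513 -0.11441923  0.13402459]
0.105 373 [ 0.42867886 -0.13767518  0.10927314] [ 0.47603207 -0.08854623  0.1213443 ] [ 0.45235547 -0.11311071] [ 0.45179167 -0.1156059   0.11421549]
0.08 230 [ 0.42181004 -0.14542665  0.08018779] [ 0.48409067 -0.08597365  0.08966922] [ 0.45295036 -0.11570015] [ 0.44660849 -0.13055846  0.08531567]
0.05 250 [ 0.41209013 -0.14923814  0.05088805] [ 0.48779611 -0.07287879  0.061238  ] [ 0.44994312 -0.11105846] [ 0.43081379 -0.12957065  0.05644318]
0.02 313 [ 0.40840746 -0.15974947  0.02071073] [ 0.49869673 -0.08636298  0.03149192] [ 0.4535521  -0.12305622] [ 0.45154939 -0.14232348  0.02777864]
worktop z [ 0.37885666 -0.23514655 -0.00063808]
shaker [ 0.55817054 -0.41949817  0.07970507] 0.09014125394540108
garlic [ 0.67303665 -0.28493463  0.03437476] 0.0536222780051405
```

View pics/crop.png

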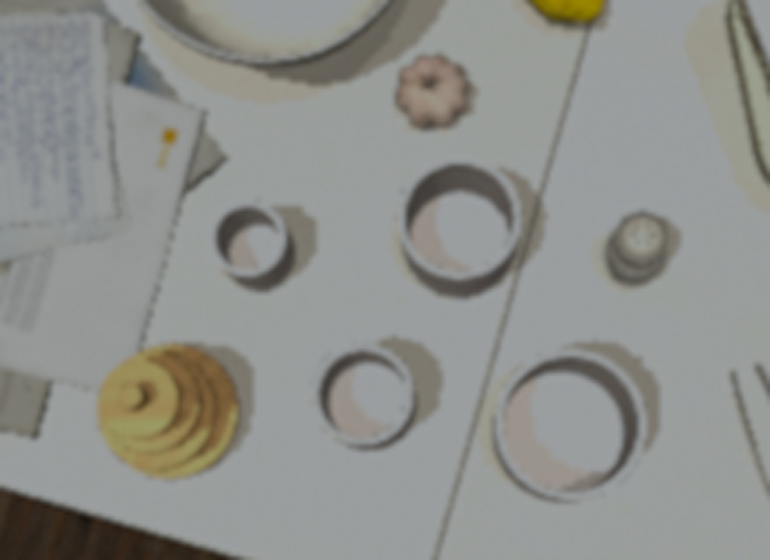

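The crop shows a clean upright wooden pile with its knob at crop (135,397). The four jars are empty and standing, with garlic at (433,92) and shaker at (640,245). Next I check IK and fetch lid_a.

```bash
cat >> h.py <<'E'
PILE=np.array([.4521,-.1138])
JAR={'a':(.5643,-.1674),'b':(.4623,-.2466),'c':(.5755,-.3059),'d':(.4445,-.3773)}
HJ=dict(a=.062,b=.072,c=.082,d=.092); HL=dict(a=.108,b=.079,c=.050,d=.021)
def Q(a): return [0,np.cos(a/2),np.sin(a/2),0]
E
python3 - <<'E'
from h import *
for a in (-.8,-.4,0,.4,.8,1.2,1.57):
    print(a)
    for n,xy in [('p',PILE)]+list(JAR.items()):
        for z in (.03,.2):
            q=ctrl.ik([*xy,z],Q(a)); print(n,z,None if q is None else np.round(q,2))
E
```

```text
-0.8
p 0.03 [ 0.19  0.55  0.01  2.15 -0.01  0.44 -2.16]
p 0.2 [ 0.31  0.29 -0.16  1.95  0.06  0.9  -2.24]
a 0.03 [ 0.22  0.67  0.04  1.83 -0.04  0.64 -2.08]
a 0.2 [ 0.28  0.47 -0.05  1.65  0.03  1.02 -2.15]
b 0.03 [ 0.42  0.61  0.04  2.   -0.04  0.53 -1.88]
b 0.2 [ 0.46  0.38 -0.03  1.81  0.01  0.95 -1.94]
c 0.03 [ 0.42  0.75  0.06  1.65 -0.06  0.75 -1.87]
c 0.2 [ 0.44  0.57  0.02  1.47 -0.01  1.1  -1.91]
d 0.03 [ 0.63  0.67  0.05  1.85 -0.05  0.63 -1.66]
d 0.2 [ 0.64  0.46  0.03  1.66 -0.02  1.01 -1.69]
-0.4
p 0.03 [ 0.25  0.55 -0.07  2.15  0.09  0.44 -1.87]
p 0.2 [ 0.38  0.3  -0.25  1.95  0.09  0.91 -1.88]
a 0.03 [ 0.29  0.67 -0.06  1.83  0.07  0.64 -1.79]
a 0.2 [ 0.34  0.47 -0.15  1.65  0.08  1.03 -1.8 ]
b 0.03 [ 0.48  0.61 -0.06  2.    0.07  0.53 -1.6 ]
b 0.2 [ 0.53  0.38 -0.13  1.81  0.06  0.95 -1.59]
c 0.03 [ 0.48  0.74 -0.05  1.65  0.05  0.75 -1.56]
c 0.2 [ 0.5   0.57 -0.08  1.47  0.05  1.11 -1.56]
d 0.03 [ 0.68  0.67 -0.04  1.84  0.04  0.63 -1.34]
d 0.2 [ 0.71  0.46 -0.07  1.66  0.04  1.02 -1.34]
0
p 0.03 [ 0.31  0.56 -0.17  2.15  0.21  0.45 -1.59]
p 0.2 [ 0.49  0.31 -0.39  1
[... 1763 characters left out ...]
66  0.76 -0.37  1.65  0.35  0.8  -0.23]
c 0.2 [ 0.72  0.6  -0.46  1.47  0.28  1.14 -0.16]
d 0.03 [ 0.88  0.69 -0.35  1.84  0.35  0.67 -0.04]
d 0.2 [ 0.96  0.49 -0.46  1.66  0.24  1.05  0.05]
1.57
p 0.03 [ 0.53  0.59 -0.49  2.15  0.55  0.53 -0.38]
p 0.2 [ 0.72  0.35 -0.7   1.94  0.28  0.95 -0.12]
a 0.03 [ 0.55  0.71 -0.49  1.83  0.49  0.73 -0.21]
a 0.2 [ 0.65  0.53 -0.64  1.64  0.35  1.09 -0.09]
b 0.03 [ 0.73  0.64 -0.44  2.    0.46  0.6  -0.02]
b 0.2 [ 0.86  0.42 -0.6   1.81  0.28  1.    0.14]
c 0.03 [ 0.7   0.77 -0.43  1.65  0.41  0.81  0.09]
c 0.2 [ 0.76  0.61 -0.55  1.47  0.33  1.16  0.16]
d 0.03 [ 0.92  0.69 -0.41  1.84  0.41  0.69  0.27]
d 0.2 [ 1.01  0.5  -0.55  1.66  0.29  1.06  0.37]
```

```bash
cat >> h.py <<'E'
A=.4
def st(m):
    s=get_state();print(m,'t%.1f'%s['time'],np.round(s['tcp_pos'],4),'w%.4f'%s['width'],'g%.1f'%s['gripper_force'],'F',np.round(s['contact_force'],1));return s
def pick(k,xy=PILE):
    z=HL[k]+.011
    ctrl.movep([*xy,max(z+.05,.13)],Q(A));st('above')
    ctrl.movel([*xy,z],max_speed=.12);st('down')
    ctrl.close_gripper(40);st('grip')
    ctrl.movel([*xy,max(.17,z+.06)],max_speed=.1);st('up')
def place(k,xy=None,extra=.002):
    xy=JAR[k] if xy is None else xy
    z=HJ[k]+.011
    ctrl.movep([*xy,max(.17,z+.06)],Q(A))
    ctrl.movel([*xy,z+.025],max_speed=.15);st('pre')
    ctrl.movel([*xy,z+extra],max_speed=.05);st('in')
    ctrl.ungrasp();st('open')
    ctrl.movel([*xy,z+.07],max_speed=.2);st('clear')
E
python3 - <<'E'
from h import *
pick('a')
for n in("top","scene"):
    p,_=vision.grab_frame(n);cv2.imwrite(f'pics/{n}1.png',p)
p,_=vision.grab_frame("wrist");cv2.imwrite('pics/w1.png',p)
E
```

```text
above t2.0 [ 0.4522 -0.1149  0.1691] w0.0854 g0.0 F [-0.1 -1.  -0.5]
down t2.5 [ 0.4523 -0.1141  0.1192] w0.0852 g0.0 F [-0.   0.7  1.3]
grip t3.2 [ 0.4522 -0.1138  0.1191] w0.0140 g38.9 F [ 0.5 -0.3  1.3]
up t3.9 [ 0.4517 -0.1138  0.1786] w0.0135 g38.9 F [-0.7  0.8 -0.7]
```

View pics/w1.png

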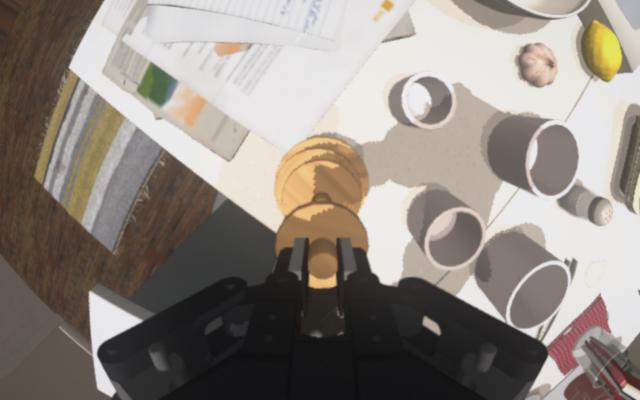

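View pics/scene1.png

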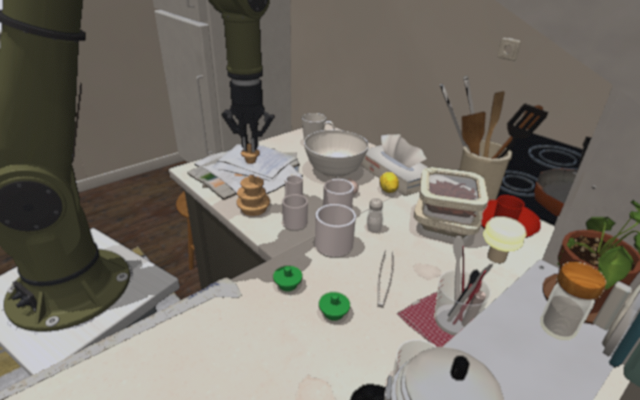

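Wrist view: lid_a is held level, knob at (322,258), with three lids left in the pile at (320,175). In the scene view it hangs at (249,155). Next I place it and check with depth.

```bash
cat >> h.py <<'E'
def chk(k,name):
    ctrl.pause(.1)
    p,X=cloud("top")
    for n,c in list(JAR.items())+[('pile',PILE)]:
        rr=np.hypot(X[...,0]-c[0],X[...,1]-c[1])
        z=X[...,2]
        q=X[(rr<.055)&(z>HJ.get(n,.02)-.03)]
        top=q[q[:,2]>np.nanmax(q[:,2])-.006]
        r2=X[(rr<.045)&(rr>.011)];A_=r2[abs(r2[:,2]-(HJ.get(n,0)+.007))<.006]
        s=''
        if len(A_)>20:
            c_,*_=np.linalg.lstsq(np.c_[A_[:,:2]-c,np.ones(len(A_))],A_[:,2],rcond=None)
            s='disc c %s z %.4f tilt %s n%d'%(np.round((A_[:,:2].min(0)+A_[:,:2].max(0))/2,4),np.median(A_[:,2]),np.round(c_[:2],3),len(A_))
        print(n,'top',np.round(np.median(top,0),4),'max %.4f'%q[:,2].max(),s)
    cv2.imwrite(f'pics/{name}.png',cv2.resize(p[100:260,200:420],None,fx=3.5,fy=3.5,interpolation=cv2.INTER_CUBIC))
E
python3 - <<'E'
from h import *
st('hold');place('a');chk('a','ca')
E
```

```text
hold t4.1 [ 0.4517 -0.1137  0.1783] w0.0137 g38.9 F [ 0.7  0.3 -0.7]
pre t5.3 [ 0.5644 -0.1671  0.0988] w0.0135 g39.0 F [0.8 1.3 0.3]
in t5.9 [ 0.5641 -0.1673  0.0747] w0.0136 g38.9 F [-0.5 -0.1 -1.3]
open t6.6 [ 0.5643 -0.1674  0.075 ] w0.0854 g0.0 F [-0.3  0.4 -0.4]
clear t7.1 [ 0.5644 -0.1675  0.1435] w0.0852 g0.0 F [-0.  -0.4 -0.4]
a top [ 0.5127 -0.1689  0.5947] max 0.5984 disc c [ 0.5645 -0.1679] z 0.0691 tilt [0.013 0.01 ] n290
b top [ 0.4352 -0.2009  0.637 ] max 0.6410 disc c [ 0.4623 -0.248 ] z 0.0734 tilt [0.001 0.001] n24
c top [ 0.5748 -0.3073  0.081 ] max 0.0846 disc c [ 0.5742 -0.3046] z 0.0834 tilt [-0.003 -0.   ] n23
d top [ 0.4434 -0.376   0.0911] max 0.0947 
pile top [ 0.4135 -0.149   0.6758] max 0.6796
```

lid_a is home: disc top at z 0.069, level, centred on its jar. Next is lid_b, re-measuring the pile first.

```bash
cat >> h.py <<'E'
def look(k):
    ctrl.movep([.30,-.50,.25],Q(A)); ctrl.pause(.2)
    p,X=cloud("top"); z=X[...,2]
    rr=np.hypot(X[...,0]-PILE[0],X[...,1]-PILE[1])
    kn=X[(rr<.03)&(z>HL[k]+.018)&(z<HL[k]+.04)]
    ds=X[(rr<.06)&(abs(z-HL[k]-.008)<.005)]
    print(k,'knob',np.round((kn.min(0)+kn.max(0))/2,4),'top %.4f'%kn[:,2].max(),'disc',np.round((ds.min(0)+ds.max(0))/2,4))
    return p,(kn.min(0)+kn.max(0))[:2]/2
E
sed -i 's/z=HL\[k\]+.011/z=HL[k]+.009/; s/z=HJ\[k\]+.011/z=HJ[k]+.009/' h.py
python3 - <<'E'
from h import *
look('b');pick('b')
E
```

```text
b knob [ 0.4534 -0.114   0.1027] top 0.1077 disc [ 0.4528 -0.1138  0.0868]
above t10.7 [ 0.4523 -0.1149  0.1381] w0.0857 g0.0 F [-0.3 -0.   0. ]
down t11.2 [ 0.4523 -0.114   0.0882] w0.0855 g0.0 F [0.9 0.5 0. ]
grip t11.9 [ 0.4522 -0.1138  0.0881] w0.0137 g39.0 F [0.6 0.4 0.3]
up t12.9 [ 0.4517 -0.1138  0.1695] w0.0140 g39.0 F [ 0.3 -0.3 -1.4]
```

```bash
python3 - <<'E'
from h import *
place('b');look('c');chk('b','cb');pick('c')
p,_=vision.grab_frame("wrist");cv2.imwrite('pics/w2.png',p)
E
```

```text
pre t14.0 [ 0.4629 -0.2456  0.1064] w0.0139 g39.0 F [-0.1  0.2 -0.7]
in t14.6 [ 0.4622 -0.2465  0.0828] w0.0140 g39.0 F [-0.3 -0.5 -0.6]
open t15.3 [ 0.4623 -0.2466  0.083 ] w0.0852 g0.0 F [-0.2 -0.8 -0. ]
clear t15.8 [ 0.4623 -0.2468  0.1514] w0.0852 g0.0 F [ 0.4 -0.6 -0.6]
c knob [ 0.4514 -0.1121  0.0743] top 0.0793 disc [ 0.4499 -0.1111  0.0579]
a top [ 0.5648 -0.1682  0.089 ] max 0.0925 disc c [ 0.5642 -0.1682] z 0.0691 tilt [-0.001  0.012] n300
b top [ 0.4639 -0.2475  0.0991] max 0.1017 disc c [ 0.4637 -0.247 ] z 0.0791 tilt [ 0.004 -0.005] n561
c top [ 0.5798 -0.3073  0.0813] max 0.0857 
d top [ 0.4435 -0.3813  0.0917] max 0.0960 
pile top [ 0.4511 -0.1125  0.0767] max 0.0799 
above t19.0 [ 0.4523 -0.1149  0.1301] w0.0857 g0.0 F [-0.7 -0.4 -0.2]
down t19.8 [ 0.4524 -0.1139  0.0593] w0.0854 g0.0 F [-0.  -0.3  0.5]
grip t20.4 [ 0.4522 -0.1139  0.0591] w0.0137 g39.0 F [0.1 0.6 0.5]
up t21.7 [ 0.4517 -0.1138  0.1695] w0.0135 g39.0 F [ 0.2 -0.6 -0.5]
```

View pics/cb.png

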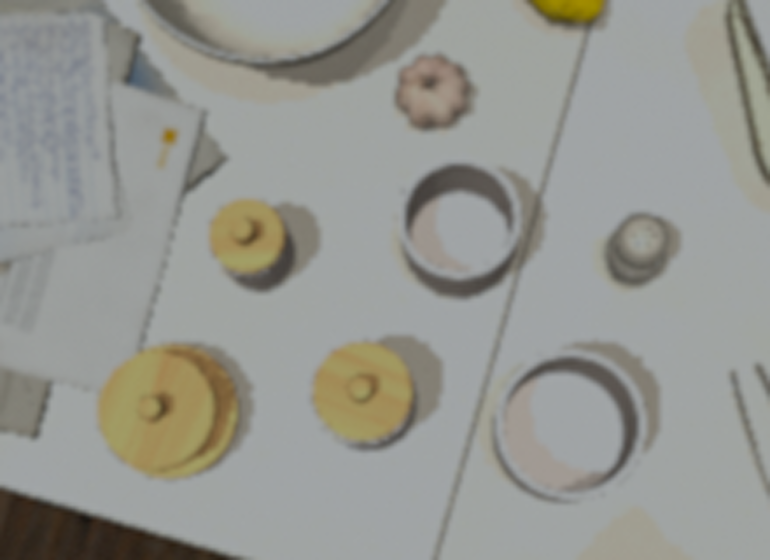

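View pics/w2.png

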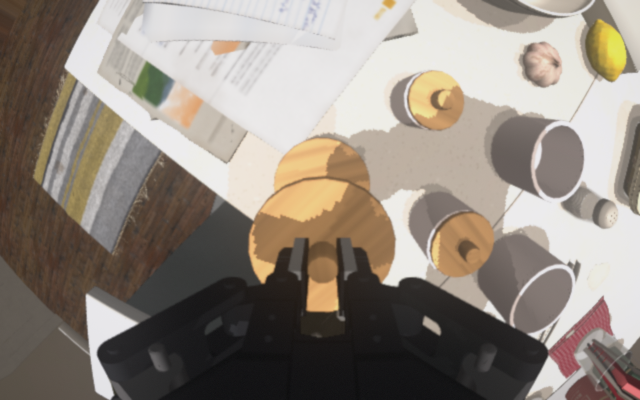

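Crop: lid_a sits on jar_a at (247,237) and lid_b on jar_b at (363,393). Both lie level. The wrist view shows lid_c held at (322,240). I carry on with c and then d.

```bash
python3 - <<'E'
from h import *
place('c');look('d');pick('d');place('d')
ctrl.movep([.30,-.50,.30],Q(A));chk('d','cd')
p,_=vision.grab_frame("scene");cv2.imwrite('pics/scene2.png',p)
E
```

```text
pre t23.1 [ 0.5757 -0.305   0.1167] w0.0139 g39.0 F [ 0.4 -0.6 -0.6]
in t23.8 [ 0.5755 -0.3058  0.0929] w0.0142 g39.0 F [ 0.8  0.3 -0.5]
open t24.4 [ 0.5755 -0.3059  0.093 ] w0.0855 g0.0 F [ 0.4 -0.   0.3]
clear t24.9 [ 0.5756 -0.306   0.1616] w0.0854 g0.0 F [ 0.1  0.1 -1.1]
d knob [ 0.4521 -0.1146  0.0455] top 0.0518 disc [ 0.4535 -0.1147  0.0287]
above t28.1 [ 0.4523 -0.1148  0.1301] w0.0852 g0.0 F [-0.5 -0.5  0.1]
down t29.1 [ 0.4525 -0.1138  0.0304] w0.0852 g0.0 F [ 0.7 -0.3 -0.5]
grip t29.7 [ 0.4522 -0.1139  0.0302] w0.0136 g39.0 F [-0.7 -1.3  3.1]
up t31.3 [ 0.4518 -0.1138  0.1695] w0.0138 g39.0 F [-0.3  0.2 -1.1]
pre t32.8 [ 0.4452 -0.376   0.1264] w0.0139 g39.0 F [ 0.3 -0.8 -0.7]
in t33.4 [ 0.4445 -0.3772  0.1029] w0.0136 g39.0 F [-0.2 -0.3  0.1]
open t34.0 [ 0.4445 -0.3773  0.103 ] w0.0852 g0.0 F [ 0.4 -0.1 -0.4]
clear t34.5 [ 0.4445 -0.3775  0.1714] w0.0852 g0.0 F [-0.6 -0.2  0.3]
a top [ 0.5646 -0.1682  0.0882] max 0.0923 disc c [ 0.5641 -0.168 ] z 0.0690 tilt [-0.   -0.01] n299
b top [ 0.4631 -0.2475  0.0986] max 0.1017 disc c [ 0.4638 -0.247 ] z 0.0791 tilt [-0.001 -0.   ] n561
c top [ 0.5757 -0.306   0.1086] max 0.1115 disc c [ 0.5755 -0.3077] z 0.0892 tilt [ 0.004 -0.005] n865
d top [ 0.4446 -0.3777  0.1184] max 0.1225 disc c [ 0.4451 -0.3781] z 0.0991 tilt [0.002 0.003] n1297
pile top [ 0.4745 -0.0709  0.0079] max 0.0124 disc c [ 0.4533 -0.1134] z 0.0017 tilt [0.009 0.021] n131
```

View pics/cd.png

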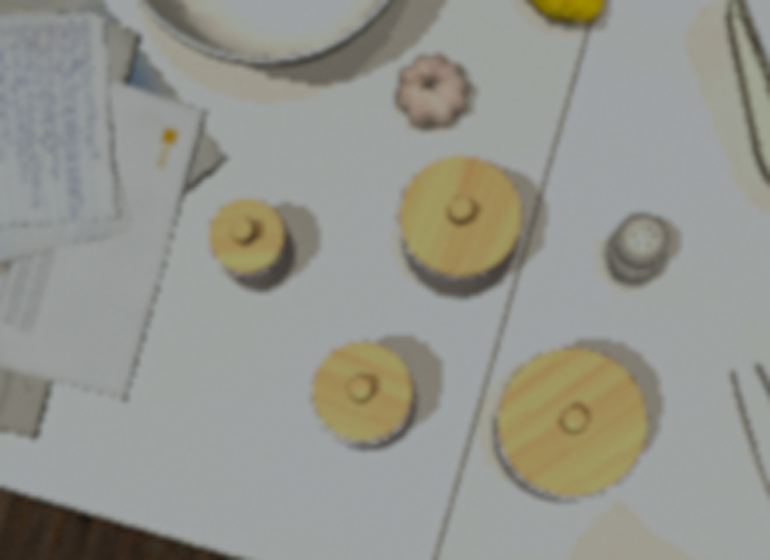

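View pics/scene2.png

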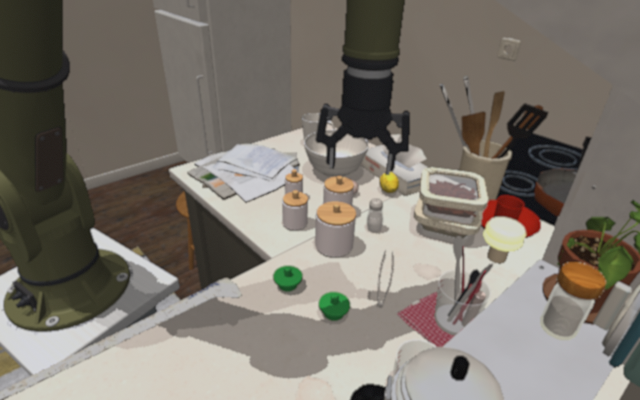

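All four lids are home and level, each about 1 mm below nominal, which is the same depth offset seen on the bare rims. They show at crop (247,237), (363,393), (462,215) and (573,420). The garlic at (433,92) and shaker at (640,245) have not moved.

```bash
python3 -c "
from station import ticket;print(ticket.close_job())"
```

```text
the job is handed in; nothing more can be done
None
```

All four jars are closed with their own lids, each measured level and fully home, with the shaker, garlic and green look-alikes untouched; I handed the job in at about 36 s of robot time.

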